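Knock the crown cap onto a bottle in the capper

TASK

Cap the bottle that stands in the capper: take the flat-faced mallet up off its forked hook and knock the capper's sprung plunger down with a brisk blow (use the mallet, not a slow push and not the fingers) until the crown cap is fully home. Then lift the mallet away so that the plunger springs up again, and hang the mallet back on its hook. Leave the bottles that are already capped where they stand.

Things in the scene. Friction and masses are not known exactly. Their poses are not given: they have to be found in the camera images.
- mallet: flat-faced meat mallet (pounder), 126 mm long, 0.4 kg. Measured from the striking face: steel disc 0-22 mm (62 mm diameter), neck 22-70 (14 diameter), collar 70-76 (34 diameter), black round hand grip 76-124 (27 diameter). Origin: middle of the face; +z along the handle. Starts hanging upright, disc down, in mallet_stand's fork. Gripped from above it strikes in line with the fingers
- mallet_stand: dark steel stand fixed to the worktop, round foot 120 mm in diameter; a post on its own +x side, 50 mm from its axis, carries a level fork at 106 mm height: two 8 mm prongs, 18 mm free gap between them, reaching to its own -x, tips turned up. No part is higher than 120 mm. Origin: centre of the foot's underside
- hook_seat (a point): where the centre of the underside of the mallet's collar belongs: level with the prong tops (110 mm up), midway between them; axes are the stand's. The tips, 26 mm towards -x, stand 10 mm higher than the prongs: the mallet passes over them when lifted 13 mm or more, but at 38 mm its disc meets the prongs from below. It comes off towards -x (free after 90 mm) and goes back on towards +x
- mallet_collar (a point): centre of the underside of the mallet's collar, on its axis 70 mm above the striking face
- capper: strike capper fixed to the worktop: grey base 130 x 140 mm, two steel columns left and right, grey cross beam (top at 178 mm); an amber bottle (58 x 110 mm) stands in it and the sprung plunger is on the bottle's axis. Origin: centre of the base's underside, on that axis
- striker_top (a point): centre of the top of the plunger's flat round steel head (42 mm diameter), the part to strike; 218 mm above the worktop when up; it moves with the plunger
- plunger (a joint): travel of the sprung plunger, m: 0 up (rest), 0.0155 fully down. The spring pushes up with 4 N at the top, 8 N at the bottom; after 8 mm its bell meets the cap, which adds about 5 N. A blow counts if the mallet drives the plunger at 0.05 m/s or faster somewhere beyond 4 mm of travel; follow through to the bottom. It springs up by itself
- cap (a joint): how far the crown cap has been driven onto the bottle mouth, m: 0 to 0.0015 at the start (just laid on), 0.007 fully home. It stays where it was driven; several blows are allowed
- capped_bottle_1: loose amber bottle, 58 mm diameter, 111 mm high, already capped; a bystander. Origin: centre of its underside
- capped_bottle_2: a second bottle like it, already capped; a bystander
There are look-alikes about, which are no part of the job. What is shaped like the mallet but green or purple is not meant.

How it is judged:
On the way, in this order (a step that is already met when the one before it is completed fails the run):
1. the mallet is off its hook (horizontal distance between mallet_collar and hook_seat above 0.08 m), for 0.1 s.
2. a brisk blow: the mallet drives the plunger down at more than 0.05 m/s (contact force between mallet and plunger above 1 N and value of joint plunger above 0.004 m and velocity of joint plunger above 0.05 m/s).
3. the cap is home and the plunger has sprung up again (value of joint cap above 0.0055 m and value of joint plunger below 0.002 m), for 0.1 s.
At the end, for the whole second after the job is handed in: the cap is driven home to within 1.5 mm (joint above 5.5 mm), the plunger is up (within 2 mm), the mallet hangs at rest and upright in the fork of its stand (collar on the prongs: within 18 mm sideways and 6 mm in height of its seat), and the capped bottles stand upright (all of step 3 and horizontal distance between mallet_collar and hook_seat below 0.018 m and z of mallet_collar in the frame of hook_seat between -0.006 and 0.006 m and angle between mallet's own z axis and vertical below 0.2 rad and linear speed of mallet below 0.03 m/s and angle between each of capped_bottle_1, capped_bottle_2's own z axis and vertical below 0.15 rad); the robot touches nothing.
It fails at once if the plunger is pressed down with the fingers or the arm instead of the mallet (contact force between any of the fingers, the arm and plunger above 2 N and value of joint plunger above 0.003 m).
It fails at once if a capped bottle is pushed away or knocked over (distance of any of capped_bottle_1, capped_bottle_2 from where it was at the start of the episode above 0.03 m).
It also fails if it takes over 51 s, if anything falls off the work surface, if the arm or the gripper's body presses on something with over 40 N, if the wrist force passes 120 N, or if a joint passes its speed limit or range.

ROBOT

A 6-joint arm with a two-finger parallel gripper is mounted at the origin on a cart in front of the work surface, level with it; the furniture and walls round the work are solid. World frame = base frame: x ahead of the robot, y to its left, z up, the work surface at z = 0. Lengths are in m, angles in rad, forces in N, time in s.
With the tool pointing down it reaches from about 0.225 to 0.875 m from the base axis. Payload 3.4 kg.
Tool frame: the origin (TCP) lies at the very end of the fingers, on their centre line; the grasp point (between the pads) lies 19 mm behind it (manip.pinch_z is the distance from the TCP to the grasp point, in m); z points along the fingers, y is the line along which they close (so a half turn about z gives the same grasp; the last joint's range is limited). The gripper opens to 85 mm and grips with 20 to 120 N. Pads are 22 mm wide; open, the fingers measure 114 mm over their backs; the gripper's body (76 mm by 85 mm) begins 54 mm behind the grasp point. The pads swing forward as they close: fully open they stand 13 mm farther back than shut.
Start: joints at [-1.391, 0.276, 1.505, -0, 1.361, -0.121], TCP at [0.17, -0.549, 0.231] pointing down, gripper open.
Joint ranges: [-2.89, 2.89], [-0.75, 2.08], [0.22, 2.7], [-1.18, 4.32], [0.11, 2.71], [-2.7, 2.7]. Speed limits (rad/s): [2.57, 2.57, 3.14, 3.14, 3.14, 3.14].

INTERFACE

Orientations are given as a unit quaternion [w, x, y, z].
In Python, from rig import manip gives the robot as it stands. The module is installed in compiled form; this text tells all that it offers.
- The arm moves only by the shell command python3 -m jog 'ROWS' [FORCE]. ROWS is JSON, a list of rows, each an object of numbers: "dx", "dy", "dz": the shift along the tool's x, y, z each as a share of 25 cm, from -1 to 1; "ax", "ay", "az": the turn, a rotation vector about the tool's x, y, z each as a share of 90 degrees, from -1 to 1; "grip": the opening, from -1 (shut) to 1 (fully open), so that 0 is half open. A call has 1 to 5 rows; each row is the pose to reach, as a shift and turn from the pose commanded when the call began, along the tool's axes at that moment; what a row does not reach only later rows make up. A row lasts 1/12 s, in which the tool goes at most 41.7 mm and 7.16 degrees, less where a joint would pass 70% of its speed; a pose out of reach is approached as far as the arm can. A call with a number of a shift or a turn outside -1 to 1 is refused whole. A call with a gripper value outside its range is refused whole. The fingers move at their own pace and stop on an object; FORCE is the grip in N (left out, the last holds). Time passes only in rows, so rows that repeat a pose let the fingers close. It gives the time, the measured TCP pose, the force, the opening and the grip force at its end, in the units of the state.
- manip.get_state(): the state, without advancing time (a new reading comes with each control period).
- manip.get_image(name): name is "scene" or "top"; returns a dict with "img" (400x640x3 uint8, red, green, blue), "mtx" (3x3 intrinsics, pixels), "k1" (the pictures are not rectified: a ray, as slopes to the right and down, at radius r is drawn at 1 + k1 r^2 times it, then the intrinsics apply), "world_to_cam" (4x4, takes a point from world to camera coordinates). Camera axes: x right, y down, z forward; pixel columns grow to the right and rows downward; lengths in m; the calibration is good to about 2 mm. A picture is of the moment at which its call begins. There is no depth.
- manip.sign_off(): hands the job in; it is judged then, once.
The state is a dict: "clock": time; "qpos": joint angles; "qd": joint speeds; "effort": joint torques, N m; "position": TCP position; "ee_rot": TCP orientation; "contact_force": force on the tool from outside, world axes, zero at the start; "moment": the same for the moment, N m; "width": finger opening in m; "gripper_force": force on a finger pad.
Only numpy, scipy, OpenCV 4.12 (cv2) and the standard library are available. Lean on these libraries where they do the work, as an engineer would, in place of code of your own. Each camera call takes 0.05 s, during which the arm holds its last target. There are 200 camera calls.

## Working session

There is one attempt and no reset: what is moved stays moved. The work goes in short steps, Python scripts to look and compute and a shell command to move; the robot and the scene stay as the last step left them, time stands still between calls to the robot, and variables do not carry over. Pictures are saved under pics/ and viewed, at most 10 in all, crops included, and the job is handed in when it is done.

```bash
mkdir -p pics; cat > h.py <<'E'
import numpy as np, cv2
from rig import manip
def pic(n):
    d=manip.get_image(n); return d
def ray(d,u,v):
    K=np.array(d["mtx"]);k=d["k1"]
    a=cv2.undistortPoints(np.array([[[u,v]]],float),K,np.array([k,0,0,0.]))[0,0]
    T=np.array(d["world_to_cam"]);R=T[:3,:3];c=-R.T@T[:3,3]
    w=R.T@np.array([a[0],a[1],1.]);return c,w/np.linalg.norm(w)
def onz(d,u,v,z):
    c,w=ray(d,u,v);return c+w*(z-c[2])/w[2]
def proj(d,p):
    T=np.array(d["world_to_cam"]);
    return cv2.projectPoints(np.array([p],float),cv2.Rodrigues(T[:3,:3])[0],T[:3,3],np.array(d["mtx"]),np.array([d["k1"],0,0,0.]))[0][0,0]
E
python3 - <<'E'
from h import *
for n in("scene","top"):
    d=pic(n);cv2.imwrite(f"pics/{n}0.png",cv2.cvtColor(d["img"],cv2.COLOR_RGB2BGR))
    T=np.array(d["world_to_cam"]);print(n,-T[:3,:3].T@T[:3,3],T[2,:3])
s=manip.get_state();print(s)
E
```

```text
scene [0.0235568  0.38427061 0.87720186] [ 0.56775989 -0.43135568 -0.70112837]
top [ 0.5271946  -0.03742274  1.31069148] [ 0.04809995 -0.0016328  -0.99884119]
{'clock': 0.1, 'qpos': array([-1.39101891e+00,  2.76548890e-01,  1.50601671e+00, -1.06228889e-06,
        1.36073025e+00, -1.20959095e-01]), 'qd': array([ 0.00060641, -0.00028083, -0.00193174,  0.0014748 ,  0.00027799,
        0.00113112]), 'effort': array([ 1.15906507e-03, -4.17699087e+01, -2.46405047e+01, -2.28027752e-04,
        5.84942856e-03,  1.88491168e-05]), 'position': array([ 0.17025828, -0.54870741,  0.2305124 ]), 'ee_rot': array([-8.51217251e-04,  9.88715604e-01,  1.49802297e-01, -2.55604015e-05]), 'contact_force': array([0.36152033, 0.52296345, 0.27580175]), 'moment': array([-0.02821312,  0.0191309 ,  0.01793928]), 'gripper_force': 0.0, 'width': 0.08535110467213575}
```

View pics/scene0.png

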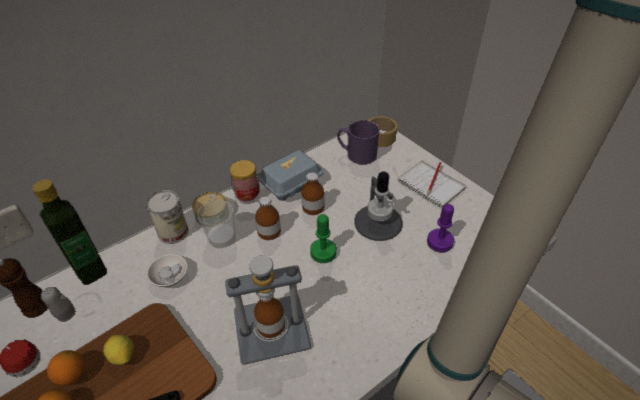

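View pics/top0.png

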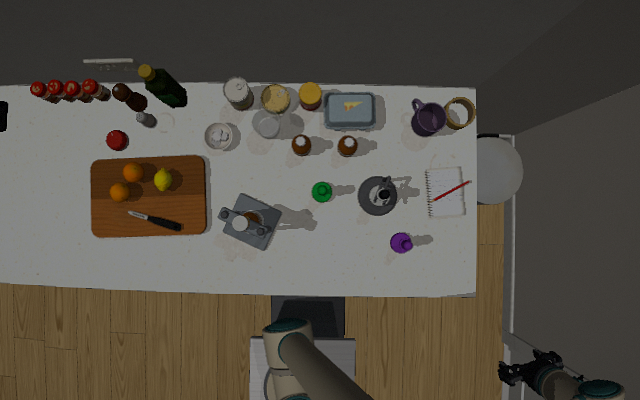

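Candidates shaped like the mallet are the black-gripped one at scene (382,195) / top (384,194), a green one at scene (323,240) / top (322,191), and a purple one at scene (441,228) / top (401,242). The black grip in the dark stand fits the description. I'll confirm it with an enlarged crop.

```bash
python3 - <<'E'
from h import *
a=cv2.imread("pics/scene0.png")[160:245,340:420];b=cv2.imread("pics/top0.png")[165:225,340:420]
c=cv2.imread("pics/top0.png")[185:255,205:295];
r=lambda i:cv2.convertScaleAbs(cv2.resize(i,(400,300),interpolation=cv2.INTER_CUBIC),alpha=1.6)
a=cv2.imread("pics/scene0.png")[170:245,335:435];c=cv2.imread("pics/top0.png")[185:255,205:298];e=cv2.imread("pics/scene0.png")[245:365,205:365]
cv2.imwrite("pics/crop.png",np.vstack([np.hstack([r(a),r(b)]),np.hstack([r(e),r(c)])]))
E
```

```text
(no output)
```

View pics/crop.png

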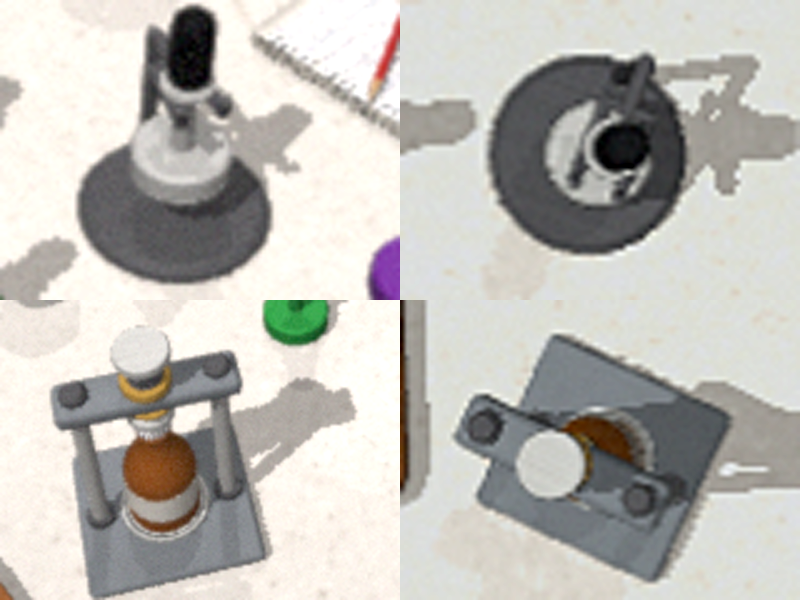

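```bash
python3 - <<'E'
from h import *
d=pic("top");s=pic("scene")
T=lambda x,y:(340+(x-400)/5,165+y/5); S=lambda x,y:(335+x/4,170+y/4)
# foot by mask
def p(n,v):print(n,np.round(v,4))
p("foot",onz(d,*T(587,155),.006));p("grip top",onz(d,*T(623,144),.164))
p("grip top scene",onz(s,*S(198,20),.164)); p("disc edge c",onz(d,*T(600,153),.062))
for n,q in dict(bar1=(612,78),bar2=(650,62),bar3=(632,115),barbase=(625,75),tipA=(577,165),tipB=(622,190)).items():
    p(n+" z.006",onz(d,*T(*q),.01));p(n+" z.11",onz(d,*T(*q),.112))
for n,q in dict(postTop=(155,32),tipR=(222,100)).items(): p("scene "+n,onz(s,*S(*q),.117))
C=lambda x,y:(205+(x-400)*93/400,185+(y-300)*70/300); E=lambda x,y:(205+x*.4,245+(y-300)*.4)
p("strike",onz(d,*C(551,464),.218));p("strike sc",onz(s,*E(141,350),.218))
for q in((486,426),(640,495)):p("bolt",onz(d,*C(*q),.182))
for q in((72,394),(217,364)):p("bolt sc",onz(s,*E(*q),.182))
for q in((301,146),(347,146)):p("bottle",onz(d,*q,.111))
i=cv2.cvtColor(d["img"],cv2.COLOR_RGB2HSV);
x0,y0=340,165
g=d["img"][165:225,340:420].max(2).astype(np.uint8)
m=(g<95).astype(np.uint8); 
n,l,st,c=cv2.connectedComponentsWithStats((d["img"].max(2)[165:225,340:420]<22).astype(np.uint8));print(st,c+[340,165])
E
```

```text
foot [ 0.5833 -0.2185  0.006 ]
grip top [ 0.5827 -0.2156  0.164 ]
grip top scene [ 0.5798 -0.214   0.164 ]
disc edge c [ 0.5821 -0.2182  0.062 ]
bar1 z.006 [ 0.6296 -0.2324  0.01  ]
bar1 z.11 [ 0.6216 -0.2171  0.112 ]
bar2 z.006 [ 0.6398 -0.2553  0.01  ]
bar2 z.11 [ 0.6309 -0.2382  0.112 ]
bar3 z.006 [ 0.6076 -0.2447  0.01  ]
bar3 z.11 [ 0.6013 -0.2285  0.112 ]
barbase z.006 [ 0.6316 -0.2402  0.01  ]
barbase z.11 [ 0.6234 -0.2243  0.112 ]
tipA z.006 [ 0.577 -0.212  0.01 ]
tipA z.11 [ 0.5731 -0.1983  0.112 ]
tipB z.006 [ 0.5625 -0.2393  0.01  ]
tipB z.11 [ 0.5597 -0.2234  0.112 ]
scene postTop [ 0.6244 -0.226   0.117 ]
scene tipR [ 0.5572 -0.2168  0.117 ]
strike [0.4987 0.1547 0.218 ]
strike sc [0.4973 0.1596 0.218 ]
bolt [0.5199 0.2013 0.182 ]
bolt [0.4803 0.1067 0.182 ]
bolt sc [0.5203 0.207  0.182 ]
bolt sc [0.4784 0.1109 0.182 ]
bottle [0.7134 0.0101 0.111 ]
bottle [ 0.716  -0.1176  0.111 ]
[[   0    0   80   60 4716]
 [  45   13    2    2    2]
 [  44   16    2    1    2]
 [  39   25   11    9   80]] [[379.41793893 194.52141645]
 [385.5        178.5       ]
 [384.5        181.        ]
 [384.0625     193.975     ]]
```

The crop confirms it: the mallet with the black grip, its collar and a steel disc hangs in the dark stand at about (0.582, -0.216). The post is at about (0.630, -0.235), so the stand's +x points to a yaw of about -20°. The striker top is at about (0.498, 0.157). Now I'll move over the mallet and turn the tool so that its x axis lies along the stand's +x.

```bash
python3 -m jog '[{"dx":0.77,"dy":-0.31,"az":0.41,"grip":1},{"dx":0.77,"dy":-0.31,"az":0.41,"grip":1},{"dx":0.77,"dy":-0.31,"az":0.41,"grip":1},{"dx":0.77,"dy":-0.31,"az":0.41,"grip":1},{"dx":0.77,"dy":-0.31,"az":0.41,"grip":1}]' 100
cat >> h.py <<'E'
from scipy.spatial.transform import Rotation as Rn
def go(t,yaw=None):
    s=manip.get_state();R=Rn.from_quat(np.roll(s["ee_rot"],-1));p=s["position"]
    d=R.inv().apply(np.array(t)-p)/.25
    x=R.as_matrix()[:,0]; print("t",s["clock"],"pos",p.round(4),"yaw",np.degrees(np.arctan2(x[1],x[0])).round(2),"tilt",R.as_matrix()[:,2].round(3),"d/25cm",d.round(3),"F",np.round(s["contact_force"],1),"w",round(s["width"],4),s["gripper_force"])
E
python3 -c "
from h import *;go([.582,-.216,.231])"
```

```text
t 0.2 pos [ 0.1703 -0.5489  0.2308] yaw 17.23 tilt [-0.     0.001 -1.   ] d/25cm [ 1.967 -0.784  0.   ] F [-0.1 -0.6 -0.4] w 0.0856 0.0schema error: expected keys dx, dy, dz, ax, ay, az, grip
```

```bash
python3 -m jog '[{"dx":0.77,"dy":-0.31,"dz":0,"ax":0,"ay":0,"az":0.41,"grip":1},{"dx":0.77,"dy":-0.31,"dz":0,"ax":0,"ay":0,"az":0.41,"grip":1},{"dx":0.77,"dy":-0.31,"dz":0,"ax":0,"ay":0,"az":0.41,"grip":1},{"dx":0.77,"dy":-0.31,"dz":0,"ax":0,"ay":0,"az":0.41,"grip":1},{"dx":0.77,"dy":-0.31,"dz":0,"ax":0,"ay":0,"az":0.41,"grip":1}]' 100
python3 -c "
from h import *;go([.582,-.216,.231])"
```

```text
clock: 0.62
position: [0.3219, -0.4255, 0.2312]
ee_rot: [-0.0, 0.99, -0.143, 0.0]
contact_force: [0.3, -0.8, -0.3]
width: 0.0855
gripper_force: 0.0
t 0.6167 pos [ 0.3219 -0.4255  0.2312] yaw -16.45 tilt [ 0.  0. -1.] d/25cm [ 7.600e-01 -1.098e+00  1.000e-03] F [ 0.3 -0.8 -0.3] w 0.0855 0.0
```

```bash
python3 -m jog '[{"dx":0.48,"dy":-0.68,"dz":0,"ax":0,"ay":0,"az":0,"grip":1},{"dx":0.48,"dy":-0.68,"dz":0,"ax":0,"ay":0,"az":0,"grip":1},{"dx":0.48,"dy":-0.68,"dz":0,"ax":0,"ay":0,"az":0,"grip":1},{"dx":0.48,"dy":-0.68,"dz":0,"ax":0,"ay":0,"az":0,"grip":1},{"dx":0.48,"dy":-0.68,"dz":0,"ax":0,"ay":0,"az":0,"grip":1}]' 100
python3 -c "
from h import *;go([.582,-.216,.231])"
```

```text
clock: 1.03
position: [0.4846, -0.2951, 0.2313]
ee_rot: [0.0, 0.99, -0.14, -0.0]
contact_force: [0.4, -1.0, 0.2]
width: 0.0852
gripper_force: 0.0
t 1.0333 pos [ 0.4846 -0.2951  0.2313] yaw -16.09 tilt [-0. -0. -1.] d/25cm [ 0.287 -0.412  0.001] F [ 0.4 -1.   0.2] w 0.0852 0.0
```

```bash
python3 -m jog '[{"dx":0.26,"dy":-0.39,"dz":0,"ax":0,"ay":0,"az":0.044,"grip":1},{"dx":0.26,"dy":-0.39,"dz":0,"ax":0,"ay":0,"az":0.044,"grip":1},{"dx":0.26,"dy":-0.39,"dz":0,"ax":0,"ay":0,"az":0.044,"grip":1},{"dx":0.26,"dy":-0.39,"dz":0,"ax":0,"ay":0,"az":0.044,"grip":1},{"dx":0.26,"dy":-0.39,"dz":0,"ax":0,"ay":0,"az":0.044,"grip":1}]' 100
python3 - <<'E'
from h import *
go([.582,-.216,.129])
s=pic("scene");i=cv2.cvtColor(s["img"],cv2.COLOR_RGB2BGR)
cv2.imwrite("pics/s1.png",cv2.convertScaleAbs(cv2.resize(i[110:250,310:460],None,fx=4,fy=4,interpolation=2),alpha=1.6))
print(proj(s,[.582,-.216,.164]),proj(s,[.63,-.235,.12]))
E
```

```text
clock: 1.45
position: [0.5738, -0.2196, 0.2306]
ee_rot: [0.0, 0.985, -0.172, -0.001]
contact_force: [0.0, -1.0, -0.2]
width: 0.0857
gripper_force: 0.0
t 1.45 pos [ 0.5738 -0.2196  0.2306] yaw -19.85 tilt [-0.001  0.    -1.   ] d/25cm [ 0.026 -0.025  0.406] F [ 0.  -1.  -0.2] w 0.0857 0.0
[384.47593005 174.12692946] [375.05612701 174.28584785]
```

View pics/s1.png

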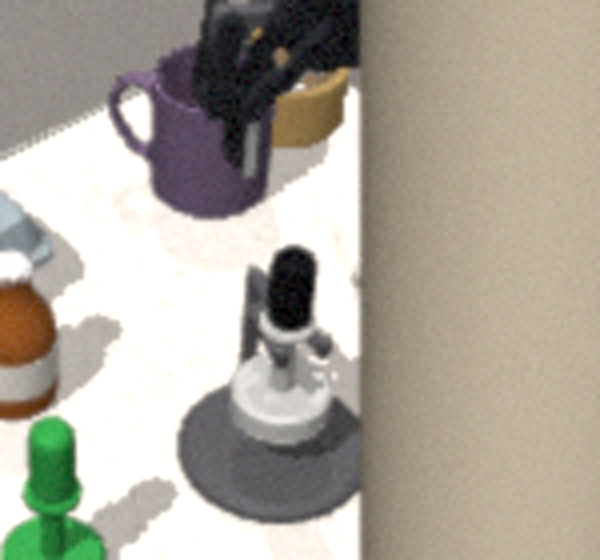

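The view shows the black-gripped mallet in the fork: its top is at (384,174), matching the projection, and the post top is at (374,177). Nothing stands between it and the open gripper. Descending.

```bash
python3 -m jog '[{"dx":0.026,"dy":-0.025,"dz":0,"ax":0,"ay":0,"az":0,"grip":1},{"dx":0.026,"dy":-0.025,"dz":0.1,"ax":0,"ay":0,"az":0,"grip":1},{"dx":0.026,"dy":-0.025,"dz":0.2,"ax":0,"ay":0,"az":0,"grip":1},{"dx":0.026,"dy":-0.025,"dz":0.3,"ax":0,"ay":0,"az":0,"grip":1},{"dx":0.026,"dy":-0.025,"dz":0.35,"ax":0,"ay":0,"az":0,"grip":1}]' 100
python3 -c "
from h import *;go([.582,-.216,.129])"
```

```text
clock: 1.92
position: [0.5789, -0.2179, 0.141]
ee_rot: [-0.001, 0.985, -0.175, -0.002]
contact_force: [-0.2, 0.3, -0.8]
width: 0.0855
gripper_force: 0.0
t 1.9167 pos [ 0.5789 -0.2179  0.141 ] yaw -20.19 tilt [-0.004  0.002 -1.   ] d/25cm [ 0.009 -0.011  0.048] F [-0.2  0.3 -0.8] w 0.0855 0.0
```

```bash
python3 -m jog '[{"dx":0.006,"dy":-0.008,"dz":0.05,"ax":0,"ay":0,"az":0,"grip":1},{"dx":0.006,"dy":-0.008,"dz":0.05,"ax":0,"ay":0,"az":0,"grip":1},{"dx":0.006,"dy":-0.008,"dz":0.05,"ax":0,"ay":0,"az":0,"grip":1}]' 100
python3 -m jog '[{"dx":0,"dy":0,"dz":0,"ax":0,"ay":0,"az":0,"grip":-0.1},{"dx":0,"dy":0,"dz":0,"ax":0,"ay":0,"az":0,"grip":-1},{"dx":0,"dy":0,"dz":0,"ax":0,"ay":0,"az":0,"grip":-1},{"dx":0,"dy":0,"dz":0,"ax":0,"ay":0,"az":0,"grip":-1},{"dx":0,"dy":0,"dz":0,"ax":0,"ay":0,"az":0,"grip":-1}]' 100
python3 -c "
from h import *;go([.582,-.216,.129])"
```

```text
clock: 2.17
position: [0.5825, -0.217, 0.131]
ee_rot: [-0.0, 0.985, -0.175, -0.001]
contact_force: [-0.4, 0.3, 0.5]
width: 0.0857
gripper_force: 0.0
clock: 2.58
position: [0.5834, -0.2163, 0.132]
ee_rot: [0.0, 0.985, -0.174, 0.001]
contact_force: [-2.2, 0.2, 19.5]
width: 0.0263
gripper_force: 51.5
t 2.5833 pos [ 0.5834 -0.2163  0.132 ] yaw -20.06 tilt [ 0.001 -0.001 -1.   ] d/25cm [-0.006  0.001  0.012] F [-2.2  0.2 19.5] w 0.0263 51.519214510917664
```

```bash
python3 -m jog '[{"dx":0,"dy":0,"dz":0,"ax":0,"ay":0,"az":0,"grip":-1},{"dx":0,"dy":0,"dz":0,"ax":0,"ay":0,"az":0,"grip":-1},{"dx":0,"dy":0,"dz":0,"ax":0,"ay":0,"az":0,"grip":-1}]' 110
python3 -c "
from h import *;go([.582,-.216,.129])"
python3 -m jog '[{"dx":0,"dy":0,"dz":-0.04,"ax":0,"ay":0,"az":0,"grip":-1},{"dx":0,"dy":0,"dz":-0.08,"ax":0,"ay":0,"az":0,"grip":-1},{"dx":0,"dy":0,"dz":-0.09,"ax":0,"ay":0,"az":0,"grip":-1},{"dx":0,"dy":0,"dz":-0.09,"ax":0,"ay":0,"az":0,"grip":-1},{"dx":0,"dy":0,"dz":-0.09,"ax":0,"ay":0,"az":0,"grip":-1}]' 110
python3 -c "
from h import *;go([.582,-.216,.152])"
```

```text
clock: 2.83
position: [0.5834, -0.2164, 0.1323]
ee_rot: [0.0, 0.985, -0.174, 0.001]
contact_force: [-1.6, -0.3, 6.4]
width: 0.0245
gripper_force: 107.6
t 2.8333 pos [ 0.5834 -0.2164  0.1323] yaw -20.05 tilt [ 0.001 -0.001 -1.   ] d/25cm [-0.006  0.001  0.013] F [-1.6 -0.3  6.4] w 0.0245 107.64319896697998
clock: 3.25
position: [0.5831, -0.216, 0.1536]
ee_rot: [-0.0, 0.985, -0.174, -0.0]
contact_force: [0.3, 0.6, -4.4]
width: 0.0242
gripper_force: 108.1
t 3.25 pos [ 0.5831 -0.216   0.1536] yaw -20.06 tilt [-0.  0. -1.] d/25cm [-0.004  0.001  0.007] F [ 0.3  0.6 -4.4] w 0.0242 108.14753293991089
```

```bash
python3 -m jog '[{"dx":-0.03,"dy":0,"dz":0,"ax":0,"ay":0,"az":0,"grip":-1},{"dx":-0.06,"dy":0,"dz":0,"ax":0,"ay":0,"az":0,"grip":-1},{"dx":-0.09,"dy":0,"dz":0,"ax":0,"ay":0,"az":0,"grip":-1},{"dx":-0.09,"dy":0,"dz":0,"ax":0,"ay":0,"az":0,"grip":-1}]' 110
python3 -c "
from h import *;go([.582,-.216,.152]);s=pic('scene');i=cv2.cvtColor(s['img'],cv2.COLOR_RGB2BGR)
cv2.imwrite('pics/s2.png',cv2.convertScaleAbs(cv2.resize(i[110:250,300:460],None,fx=4,fy=4,interpolation=2),alpha=1.6))"
```

```text
clock: 3.58
position: [0.5591, -0.2071, 0.1533]
ee_rot: [-0.001, 0.985, -0.174, -0.002]
contact_force: [-0.3, -0.9, -4.8]
width: 0.0245
gripper_force: 108.1
t 3.5833 pos [ 0.5591 -0.2071  0.1533] yaw -20.06 tilt [-0.004  0.002 -1.   ] d/25cm [0.098 0.002 0.005] F [-0.3 -0.9 -4.8] w 0.0245 108.13864946365356
```

View pics/s2.png

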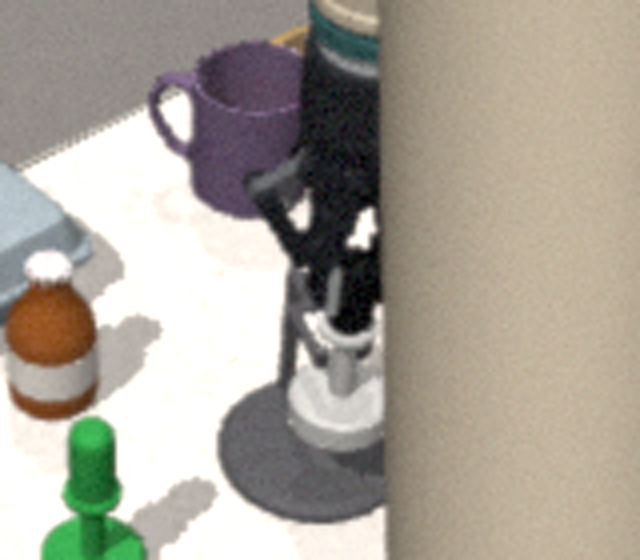

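The mallet is gripped upright, with its collar above the prongs and its neck near the tips at about (386,198). There is no side force, so I'll keep sliding out.

```bash
python3 -m jog '[{"dx":-0.1,"dy":0,"dz":0,"ax":0,"ay":0,"az":0,"grip":-1},{"dx":-0.2,"dy":0,"dz":0,"ax":0,"ay":0,"az":0,"grip":-1},{"dx":-0.3,"dy":0,"dz":0,"ax":0,"ay":0,"az":0,"grip":-1},{"dx":-0.3,"dy":0,"dz":0,"ax":0,"ay":0,"az":0,"grip":-1},{"dx":-0.3,"dy":0,"dz":0,"ax":0,"ay":0,"az":0,"grip":-1}]' 110
python3 -m jog '[{"dx":-0.06,"dy":-0.15,"dz":-0.16,"ax":0,"ay":0,"az":0,"grip":-1},{"dx":-0.06,"dy":-0.15,"dz":-0.32,"ax":0,"ay":0,"az":0,"grip":-1},{"dx":-0.06,"dy":-0.15,"dz":-0.48,"ax":0,"ay":0,"az":0,"grip":-1},{"dx":-0.06,"dy":-0.15,"dz":-0.64,"ax":0,"ay":0,"az":0,"grip":-1},{"dx":-0.06,"dy":-0.15,"dz":-0.74,"ax":0,"ay":0,"az":0,"grip":-1}]' 110
python3 -c "
from h import *;go([.498,.157,.345])"
```

```text
clock: 4.05
position: [0.4904, -0.1821, 0.1541]
ee_rot: [0.0, 0.985, -0.174, 0.0]
contact_force: [0.9, 0.4, -4.8]
width: 0.0249
gripper_force: 108.3
clock: 4.47
position: [0.4921, -0.1426, 0.3431]
ee_rot: [0.001, 0.985, -0.174, 0.003]
contact_force: [1.4, 0.1, -5.0]
width: 0.0248
gripper_force: 110.5
t 4.4667 pos [ 0.4921 -0.1426  0.3431] yaw -20.01 tilt [ 0.006 -0.003 -1.   ] d/25cm [-0.388 -1.134 -0.011] F [ 1.4  0.1 -5. ] w 0.0248 110.52365899085999
```

```bash
python3 -m jog '[{"dx":-0.26,"dy":-0.75,"dz":-0.04,"ax":0,"ay":0,"az":0,"grip":-1},{"dx":-0.26,"dy":-0.75,"dz":-0.04,"ax":0,"ay":0,"az":0,"grip":-1},{"dx":-0.26,"dy":-0.75,"dz":-0.04,"ax":0,"ay":0,"az":0,"grip":-1},{"dx":-0.26,"dy":-0.75,"dz":-0.04,"ax":0,"ay":0,"az":0,"grip":-1},{"dx":-0.26,"dy":-0.75,"dz":-0.04,"ax":0,"ay":0,"az":0,"grip":-1}]' 110
python3 -c "
from h import *;go([.498,.157,.345]);print(manip.get_state()['qpos'])"
```

```text
clock: 4.88
position: [0.4943, 0.0592, 0.3496]
ee_rot: [-0.001, 0.985, -0.174, 0.001]
contact_force: [1.3, 0.3, -5.4]
width: 0.0243
gripper_force: 110.8
t 4.8833 pos [0.4943 0.0592 0.3496] yaw -20.0 tilt [ 0.003  0.002 -1.   ] d/25cm [-0.12  -0.372  0.019] F [ 1.3  0.3 -5.4] w 0.0243 110.79078912734985
[-0.02207669  0.11028742  1.43250816  0.00205149  1.59611214  1.8978627 ]
```

```bash
python3 -m jog '[{"dx":-0.11,"dy":-0.34,"dz":0,"ax":0,"ay":0,"az":0,"grip":-1},{"dx":-0.11,"dy":-0.34,"dz":0,"ax":0,"ay":0,"az":0,"grip":-1},{"dx":-0.11,"dy":-0.34,"dz":0,"ax":0,"ay":0,"az":0,"grip":-1},{"dx":-0.11,"dy":-0.34,"dz":0,"ax":0,"ay":0,"az":0,"grip":-1},{"dx":-0.11,"dy":-0.34,"dz":0,"ax":0,"ay":0,"az":0,"grip":-1}]' 110
python3 -c "
from h import *;go([.498,.157,.345]);s=pic('scene');i=cv2.cvtColor(s['img'],cv2.COLOR_RGB2BGR)
cv2.imwrite('pics/s3.png',cv2.convertScaleAbs(cv2.resize(i[170:340,180:360],None,fx=3.3,fy=3.3,interpolation=2),alpha=1.6))"
```

```text
clock: 5.3
position: [0.4976, 0.1458, 0.3488]
ee_rot: [0.0, 0.985, -0.173, 0.001]
contact_force: [-0.3, -0.9, -5.7]
width: 0.0243
gripper_force: 111.2
t 5.3 pos [0.4976 0.1458 0.3488] yaw -19.95 tilt [ 0.001 -0.001 -1.   ] d/25cm [-0.014 -0.043  0.015] F [-0.3 -0.9 -5.7] w 0.0243 111.23737335205078
```

View pics/s3.png

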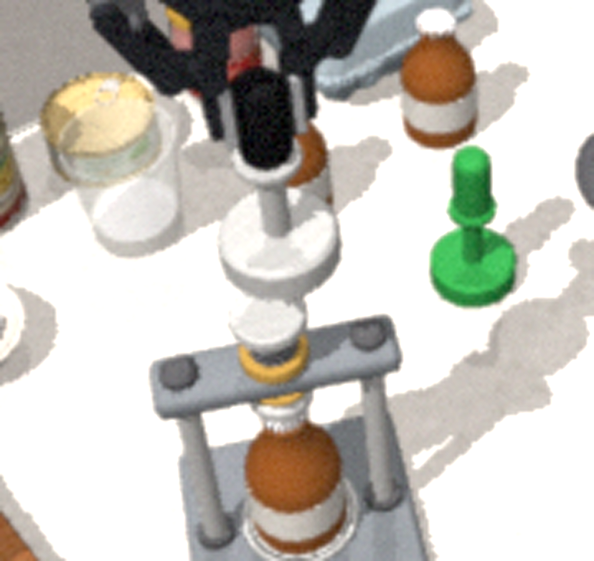

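The mallet hangs upright above the plunger head, with the disc centre at about (265,245) and the head at (261,267). I'll shift 11 mm in y, lower to just above the head, then strike.

```bash
python3 -m jog '[{"dx":-0.014,"dy":-0.042,"dz":0.04,"ax":0,"ay":0,"az":0,"grip":-1},{"dx":-0.014,"dy":-0.042,"dz":0.08,"ax":0,"ay":0,"az":0,"grip":-1},{"dx":-0.014,"dy":-0.042,"dz":0.08,"ax":0,"ay":0,"az":0,"grip":-1},{"dx":-0.014,"dy":-0.042,"dz":0.08,"ax":0,"ay":0,"az":0,"grip":-1}]' 120
python3 -c "
from h import *;go([.498,.157,.294])"
```

```text
clock: 5.68
position: [0.4966, 0.1556, 0.3274]
ee_rot: [0.001, 0.985, -0.175, -0.001]
contact_force: [-0.2, -0.1, -4.6]
width: 0.0243
gripper_force: 118.2
t 5.6833 pos [0.4966 0.1556 0.3274] yaw -20.11 tilt [-0.003 -0.001 -1.   ] d/25cm [ 0.004 -0.007  0.134] F [-0.2 -0.1 -4.6] w 0.0243 118.15250873565674
```

```bash
python3 -m jog '[{"dx":0,"dy":0,"dz":0.06,"ax":0,"ay":0,"az":0,"grip":-1},{"dx":0,"dy":0,"dz":0.12,"ax":0,"ay":0,"az":0,"grip":-1},{"dx":0,"dy":0,"dz":0.138,"ax":0,"ay":0,"az":0,"grip":-1},{"dx":0,"dy":0,"dz":0.138,"ax":0,"ay":0,"az":0,"grip":-1}]' 120
python3 -c "
from h import *;go([.498,.157,.294])"
```

```text
clock: 6.02
position: [0.4989, 0.1561, 0.2962]
ee_rot: [-0.001, 0.985, -0.175, 0.003]
contact_force: [1.1, 0.4, 2.7]
width: 0.0242
gripper_force: 120.2
t 6.0167 pos [0.4989 0.1561 0.2962] yaw -20.1 tilt [ 0.005  0.    -1.   ] d/25cm [-0.005 -0.002  0.009] F [1.1 0.4 2.7] w 0.0242 120.2471137046814
```

```bash
python3 -m jog '[{"dx":0,"dy":0,"dz":0.01,"ax":0,"ay":0,"az":0,"grip":-1},{"dx":0,"dy":0,"dz":0.01,"ax":0,"ay":0,"az":0,"grip":-1}]' 120; python3 -c "
from h import *;go([.498,.157,.294])"
```

```text
clock: 6.18
position: [0.4991, 0.1561, 0.2954]
ee_rot: [-0.001, 0.985, -0.174, 0.003]
contact_force: [1.4, -1.2, 8.9]
width: 0.0243
gripper_force: 120.8
t 6.1833 pos [0.4991 0.1561 0.2954] yaw -20.09 tilt [ 0.007  0.    -1.   ] d/25cm [-0.005 -0.002  0.005] F [ 1.4 -1.2  8.9] w 0.0243 120.8356761932373
```

```bash
python3 -m jog '[{"dx":0,"dy":0,"dz":0.012,"ax":0,"ay":0,"az":0,"grip":-1},{"dx":0,"dy":0,"dz":0.012,"ax":0,"ay":0,"az":0,"grip":-1}]' 120;  python3 -m jog '[{"dx":0,"dy":0,"dz":0.01,"ax":0,"ay":0,"az":0,"grip":-1},{"dx":0,"dy":0,"dz":0.01,"ax":0,"ay":0,"az":0,"grip":-1}]' 120; python3 -c "
from h import *;go([.498,.157,.294])"
```

```text
clock: 6.35
position: [0.4994, 0.156, 0.2952]
ee_rot: [-0.001, 0.985, -0.174, 0.005]
contact_force: [-1.3, -0.4, 21.4]
width: 0.0242
gripper_force: 122.1
clock: 6.52
position: [0.4996, 0.156, 0.2951]
ee_rot: [-0.002, 0.985, -0.174, 0.006]
contact_force: [-4.7, -1.0, 30.9]
width: 0.0247
gripper_force: 123.2
t 6.5167 pos [0.4996 0.156  0.2951] yaw -20.08 tilt [ 0.013  0.001 -1.   ] d/25cm [-0.007 -0.001  0.004] F [-4.7 -1.  30.9] w 0.0247 123.17666530609131
```

The force rises sharply at TCP z = 0.295 m, so the plunger is at its bottom stop. I'll lift, then give one more brisk blow for safety.

```bash
python3 -m jog '[{"dx":0,"dy":0,"dz":-0.09,"ax":0,"ay":0,"az":0,"grip":-1},{"dx":0,"dy":0,"dz":-0.18,"ax":0,"ay":0,"az":0,"grip":-1},{"dx":0,"dy":0,"dz":-0.18,"ax":0,"ay":0,"az":0,"grip":-1},{"dx":0,"dy":0,"dz":-0.18,"ax":0,"ay":0,"az":0,"grip":-1}]' 120;  python3 -m jog '[{"dx":0,"dy":0,"dz":0.08,"ax":0,"ay":0,"az":0,"grip":-1},{"dx":0,"dy":0,"dz":0.155,"ax":0,"ay":0,"az":0,"grip":-1},{"dx":0,"dy":0,"dz":0.155,"ax":0,"ay":0,"az":0,"grip":-1},{"dx":0,"dy":0,"dz":-0.08,"ax":0,"ay":0,"az":0,"grip":-1},{"dx":0,"dy":0,"dz":-0.08,"ax":0,"ay":0,"az":0,"grip":-1}]' 120; python3 -c "
from h import *;go([.498,.157,.345])"
```

```text
clock: 6.85
position: [0.4975, 0.1563, 0.3317]
ee_rot: [-0.0, 0.985, -0.174, 0.001]
contact_force: [0.5, 0.5, -5.9]
width: 0.0243
gripper_force: 119.1
clock: 7.27
position: [0.4961, 0.1561, 0.3508]
ee_rot: [0.001, 0.985, -0.174, -0.002]
contact_force: [2.7, 1.0, -3.4]
width: 0.0244
gripper_force: 130.5
t 7.2667 pos [0.4961 0.1561 0.3508] yaw -20.07 tilt [-0.004 -0.001 -1.   ] d/25cm [ 0.006 -0.006  0.023] F [ 2.7  1.  -3.4] w 0.0244 130.53332090377808
```

```bash
python3 -m jog '[{"dx":0.26,"dy":0.77,"dz":0,"ax":0,"ay":0,"az":0,"grip":-1},{"dx":0.26,"dy":0.77,"dz":0,"ax":0,"ay":0,"az":0,"grip":-1},{"dx":0.26,"dy":0.77,"dz":0,"ax":0,"ay":0,"az":0,"grip":-1},{"dx":0.26,"dy":0.77,"dz":0,"ax":0,"ay":0,"az":0,"grip":-1},{"dx":0.26,"dy":0.77,"dz":0,"ax":0,"ay":0,"az":0,"grip":-1}]' 120
python3 -c "
from h import *;go([.4895,-.182,.345]);s=pic('scene');i=cv2.cvtColor(s['img'],cv2.COLOR_RGB2BGR)
cv2.imwrite('pics/s4.png',cv2.convertScaleAbs(cv2.resize(i[150:350,190:420],None,fx=3,fy=3,interpolation=2),alpha=1.6))
t=manip.get_state()['position']
print(proj(s,t-[0,0,.092]),proj(s,t-[0,0,.022]),proj(s,[.498,.157,.218]))"
```

```text
clock: 7.68
position: [0.4907, -0.0488, 0.3486]
ee_rot: [0.0, 0.985, -0.174, -0.002]
contact_force: [1.3, 0.6, -5.5]
width: 0.0243
gripper_force: 130.1
t 7.6833 pos [ 0.4907 -0.0488  0.3486] yaw -20.08 tilt [-0.005  0.    -1.   ] d/25cm [0.179 0.502 0.014] F [ 1.3  0.6 -5.5] w 0.0243 130.0508165359497
[359.44591693 197.25356559] [361.21349325 168.7524522 ] [262.45451705 264.01488923]
```

View pics/s4.png

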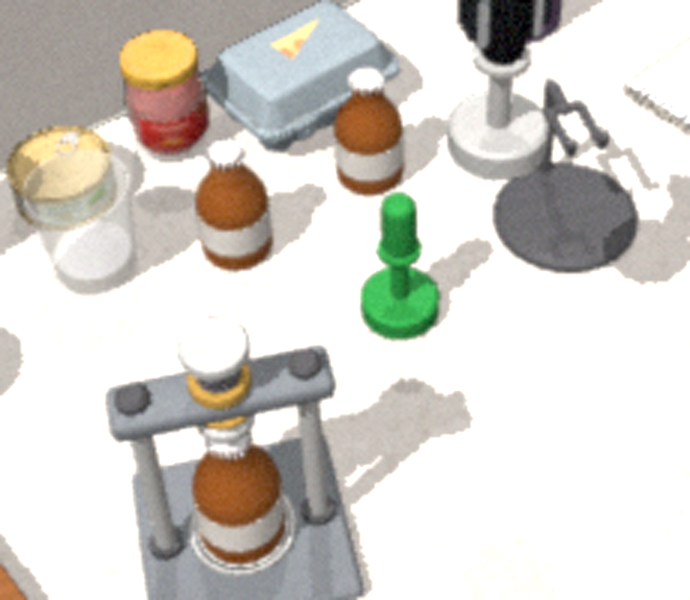

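The plunger is up again (head at (262,265), predicted (262,264)), both capped bottles are standing, and the mallet is upright in the grip. The empty fork is visible. Now back to the point in front of the hook.

```bash
python3 -m jog '[{"dx":0.15,"dy":0.46,"dz":0,"ax":0,"ay":0,"az":0,"grip":-1},{"dx":0.15,"dy":0.46,"dz":0,"ax":0,"ay":0,"az":0,"grip":-1},{"dx":0.15,"dy":0.46,"dz":0,"ax":0,"ay":0,"az":0,"grip":-1},{"dx":0.15,"dy":0.46,"dz":0,"ax":0,"ay":0,"az":0,"grip":-1},{"dx":0.15,"dy":0.46,"dz":0,"ax":0,"ay":0,"az":0,"grip":-1}]' 110
python3 -c "
from h import *;go([.4895,-.182,.155])"
```

```text
clock: 8.15
position: [0.487, -0.169, 0.3484]
ee_rot: [-0.001, 0.984, -0.176, -0.003]
contact_force: [0.0, 0.8, -4.8]
width: 0.0243
gripper_force: 129.9
t 8.15 pos [ 0.487  -0.169   0.3484] yaw -20.3 tilt [-0.005  0.003 -1.   ] d/25cm [0.032 0.046 0.773] F [ 0.   0.8 -4.8] w 0.0243 129.9373698234558
```

```bash
python3 -m jog '[{"dx":0.02,"dy":0.045,"dz":0.16,"ax":0,"ay":0,"az":0,"grip":-1},{"dx":0.02,"dy":0.045,"dz":0.32,"ax":0,"ay":0,"az":0,"grip":-1},{"dx":0.02,"dy":0.045,"dz":0.48,"ax":0,"ay":0,"az":0,"grip":-1},{"dx":0.02,"dy":0.045,"dz":0.63,"ax":0,"ay":0,"az":0,"grip":-1},{"dx":0.02,"dy":0.045,"dz":0.76,"ax":0,"ay":0,"az":0,"grip":-1}]' 110
python3 -m jog '[{"dx":0,"dy":0,"dz":0,"ax":0,"ay":0,"az":0,"grip":-1},{"dx":0,"dy":0,"dz":0,"ax":0,"ay":0,"az":0,"grip":-1},{"dx":0,"dy":0,"dz":0,"ax":0,"ay":0,"az":0,"grip":-1}]' 110
python3 -c "
from h import *;go([.4895,-.182,.155]);go([.5833,-.2163,.155])"
```

```text
clock: 8.57
position: [0.4868, -0.1771, 0.1575]
ee_rot: [-0.001, 0.985, -0.174, -0.002]
contact_force: [0.4, 0.2, -5.3]
width: 0.0243
gripper_force: 130.0
clock: 8.82
position: [0.4902, -0.1796, 0.1626]
ee_rot: [0.0, 0.985, -0.174, 0.001]
contact_force: [0.6, -0.7, -4.4]
width: 0.0244
gripper_force: 129.8
t 8.8167 pos [ 0.4902 -0.1796  0.1626] yaw -20.0 tilt [ 0.002 -0.001 -1.   ] d/25cm [0.001 0.01  0.031] F [ 0.6 -0.7 -4.4] w 0.0244 129.78296756744385
t 8.8167 pos [ 0.4902 -0.1796  0.1626] yaw -20.0 tilt [ 0.002 -0.001 -1.   ] d/25cm [0.4   0.01  0.032] F [ 0.6 -0.7 -4.4] w 0.0244 129.78296756744385
```

```bash
python3 -m jog '[{"dx":0.0,"dy":0.009,"dz":0.03,"ax":0,"ay":0,"az":0,"grip":-1},{"dx":0.08,"dy":0.009,"dz":0.03,"ax":0,"ay":0,"az":0,"grip":-1},{"dx":0.16,"dy":0.009,"dz":0.03,"ax":0,"ay":0,"az":0,"grip":-1},{"dx":0.22,"dy":0.009,"dz":0.03,"ax":0,"ay":0,"az":0,"grip":-1},{"dx":0.22,"dy":0.009,"dz":0.03,"ax":0,"ay":0,"az":0,"grip":-1}]' 110
python3 -m jog '[{"dx":0,"dy":0,"dz":0,"ax":0,"ay":0,"az":0,"grip":-1},{"dx":0,"dy":0,"dz":0,"ax":0,"ay":0,"az":0,"grip":-1},{"dx":0,"dy":0,"dz":0,"ax":0,"ay":0,"az":0,"grip":-1}]' 110
python3 -c "
from h import *;go([.5833,-.2163,.155]);s=pic('scene');i=cv2.cvtColor(s['img'],cv2.COLOR_RGB2BGR)
cv2.imwrite('pics/s5.png',cv2.convertScaleAbs(cv2.resize(i[150:250,330:450],None,fx=5,fy=5,interpolation=2),alpha=1.6))"
```

```text
clock: 9.23
position: [0.545, -0.2033, 0.1561]
ee_rot: [0.001, 0.985, -0.174, 0.005]
contact_force: [1.0, -0.6, -4.4]
width: 0.0242
gripper_force: 130.0
clock: 9.48
position: [0.5391, -0.2005, 0.1544]
ee_rot: [0.0, 0.985, -0.174, -0.0]
contact_force: [0.9, -0.0, -4.6]
width: 0.0246
gripper_force: 130.0
t 9.4833 pos [ 0.5391 -0.2005  0.1544] yaw -20.06 tilt [-0. -0. -1.] d/25cm [ 0.188 -0.001 -0.003] F [ 0.9 -0.  -4.6] w 0.0246 129.9859642982483
```

View pics/s5.png

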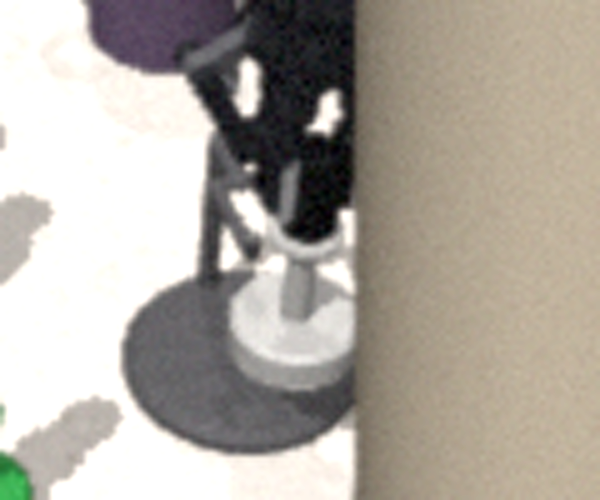

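The mallet is just in front of the prong tips at (390,207) in scene pixels, with its disc below fork height and nothing touching. Sliding in.

```bash
python3 -m jog '[{"dx":0.04,"dy":0,"dz":0,"ax":0,"ay":0,"az":0,"grip":-1},{"dx":0.08,"dy":0,"dz":0,"ax":0,"ay":0,"az":0,"grip":-1},{"dx":0.12,"dy":0,"dz":0,"ax":0,"ay":0,"az":0,"grip":-1},{"dx":0.12,"dy":0,"dz":0,"ax":0,"ay":0,"az":0,"grip":-1}]' 110
python3 -m jog '[{"dx":0.03,"dy":0,"dz":0,"ax":0,"ay":0,"az":0,"grip":-1},{"dx":0.064,"dy":0,"dz":0,"ax":0,"ay":0,"az":0,"grip":-1},{"dx":0.064,"dy":0,"dz":0,"ax":0,"ay":0,"az":0,"grip":-1},{"dx":0.064,"dy":0,"dz":0,"ax":0,"ay":0,"az":0,"grip":-1},{"dx":0.064,"dy":0,"dz":0,"ax":0,"ay":0,"az":0,"grip":-1}]' 110
python3 -c "
from h import *;go([.5833,-.2163,.132])"
```

```text
clock: 9.87
position: [0.5714, -0.2127, 0.154]
ee_rot: [0.001, 0.985, -0.174, 0.002]
contact_force: [0.3, -1.0, -3.7]
width: 0.0245
gripper_force: 130.0
clock: 10.28
position: [0.5826, -0.2164, 0.1535]
ee_rot: [-0.0, 0.985, -0.174, -0.001]
contact_force: [-0.3, -0.7, -4.4]
width: 0.0244
gripper_force: 130.0
t 10.2833 pos [ 0.5826 -0.2164  0.1535] yaw -20.06 tilt [-0.001  0.    -1.   ] d/25cm [ 0.002 -0.001  0.086] F [-0.3 -0.7 -4.4] w 0.0244 129.98623609542847
```

```bash
python3 -m jog '[{"dx":0,"dy":0,"dz":0.03,"ax":0,"ay":0,"az":0,"grip":-1},{"dx":0,"dy":0,"dz":0.06,"ax":0,"ay":0,"az":0,"grip":-1},{"dx":0,"dy":0,"dz":0.084,"ax":0,"ay":0,"az":0,"grip":-1},{"dx":0,"dy":0,"dz":0.084,"ax":0,"ay":0,"az":0,"grip":-1},{"dx":0,"dy":0,"dz":0.084,"ax":0,"ay":0,"az":0,"grip":-1}]' 110
python3 -c "
from h import *;go([.5833,-.2163,.132])"
```

```text
clock: 10.7
position: [0.5823, -0.2163, 0.1318]
ee_rot: [-0.0, 0.985, -0.174, -0.001]
contact_force: [0.7, -0.0, -4.2]
width: 0.0241
gripper_force: 130.0
t 10.7 pos [ 0.5823 -0.2163  0.1318] yaw -20.06 tilt [-0.002  0.001 -1.   ] d/25cm [ 0.004 -0.001 -0.001] F [ 0.7 -0.  -4.2] w 0.0241 129.9858283996582
```

```bash
python3 -m jog '[{"dx":0,"dy":0,"dz":0.008,"ax":0,"ay":0,"az":0,"grip":-1},{"dx":0,"dy":0,"dz":0.008,"ax":0,"ay":0,"az":0,"grip":-1},{"dx":0,"dy":0,"dz":0.008,"ax":0,"ay":0,"az":0,"grip":-1}]' 110
python3 -c "
from h import *;go([.5833,-.2163,.132])"
```

```text
clock: 10.95
position: [0.5831, -0.2167, 0.131]
ee_rot: [0.0, 0.985, -0.174, 0.0]
contact_force: [0.6, -0.3, -4.9]
width: 0.0245
gripper_force: 130.0
t 10.95 pos [ 0.5831 -0.2167  0.131 ] yaw -20.06 tilt [ 0. -0. -1.] d/25cm [ 0.    -0.002 -0.004] F [ 0.6 -0.3 -4.9] w 0.0245 129.98642206192017
```

```bash
python3 -m jog '[{"dx":0,"dy":0,"dz":0.008,"ax":0,"ay":0,"az":0,"grip":-1},{"dx":0,"dy":0,"dz":0.008,"ax":0,"ay":0,"az":0,"grip":-1},{"dx":0,"dy":0,"dz":0.008,"ax":0,"ay":0,"az":0,"grip":-1}]' 110
python3 -c "
from h import *;go([.5833,-.2163,.132])"
python3 -m jog '[{"dx":0,"dy":0,"dz":0.008,"ax":0,"ay":0,"az":0,"grip":-1},{"dx":0,"dy":0,"dz":0.008,"ax":0,"ay":0,"az":0,"grip":-1},{"dx":0,"dy":0,"dz":0.008,"ax":0,"ay":0,"az":0,"grip":-1}]' 110
```

```text
clock: 11.2
position: [0.5835, -0.2168, 0.1297]
ee_rot: [0.0, 0.985, -0.174, 0.001]
contact_force: [0.1, -0.1, -0.6]
width: 0.0246
gripper_force: 131.2
t 11.2 pos [ 0.5835 -0.2168  0.1297] yaw -20.05 tilt [ 0.002 -0.001 -1.   ] d/25cm [-0.001 -0.002 -0.009] F [ 0.1 -0.1 -0.6] w 0.0246 131.2092661857605
clock: 11.45
position: [0.5836, -0.2169, 0.1296]
ee_rot: [0.0, 0.985, -0.174, 0.001]
contact_force: [-2.7, 1.7, 9.7]
width: 0.0245
gripper_force: 131.6
```

The collar is on the prongs. Releasing and rising.

```bash
python3 -m jog '[{"dx":0,"dy":0,"dz":-0.006,"ax":0,"ay":0,"az":0,"grip":-1},{"dx":0,"dy":0,"dz":-0.006,"ax":0,"ay":0,"az":0,"grip":-0.2},{"dx":0,"dy":0,"dz":-0.006,"ax":0,"ay":0,"az":0,"grip":0.2},{"dx":0,"dy":0,"dz":-0.006,"ax":0,"ay":0,"az":0,"grip":0.6},{"dx":0,"dy":0,"dz":-0.006,"ax":0,"ay":0,"az":0,"grip":0.6}]' 20
python3 -m jog '[{"dx":0,"dy":0,"dz":-0.05,"ax":0,"ay":0,"az":0,"grip":0.6},{"dx":0,"dy":0,"dz":-0.15,"ax":0,"ay":0,"az":0,"grip":0.6},{"dx":0,"dy":0,"dz":-0.3,"ax":0,"ay":0,"az":0,"grip":0.6},{"dx":0,"dy":0,"dz":-0.45,"ax":0,"ay":0,"az":0,"grip":0.6},{"dx":0,"dy":0,"dz":-0.45,"ax":0,"ay":0,"az":0,"grip":0.6}]' 20
python3 -c "
from h import *;go([.5833,-.2163,.132]);a=[]
for n in('scene','top'):
    s=pic(n);i=cv2.cvtColor(s['img'],cv2.COLOR_RGB2BGR);i=i[150:350,190:430] if n=='scene' else i[120:270,200:430]
    a.append(cv2.convertScaleAbs(cv2.resize(i,(400,300),interpolation=2),alpha=1.6))
cv2.imwrite('pics/s6.png',np.hstack(a))"
```

```text
clock: 11.87
position: [0.5831, -0.2167, 0.1282]
ee_rot: [0.0, 0.985, -0.174, 0.0]
contact_force: [0.6, -0.0, -0.2]
width: 0.068
gripper_force: 0.0
clock: 12.28
position: [0.5868, -0.2185, 0.2491]
ee_rot: [0.002, 0.985, -0.174, 0.007]
contact_force: [0.8, 0.1, 1.5]
width: 0.0685
gripper_force: 0.0
t 12.2833 pos [ 0.5868 -0.2185  0.2491] yaw -20.05 tilt [ 0.014 -0.007 -1.   ] d/25cm [-0.023 -0.004  0.468] F [0.8 0.1 1.5] w 0.0685 0.0
```

View pics/s6.png

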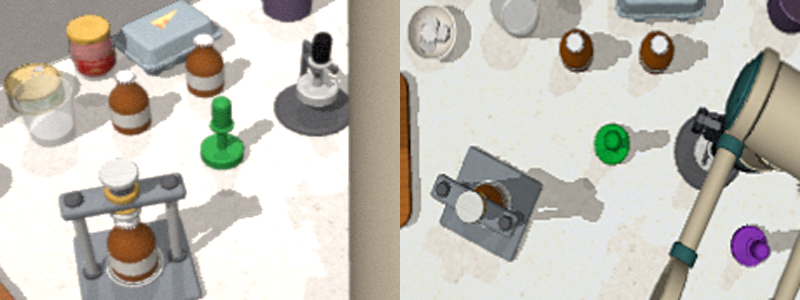

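The mallet hangs upright in the fork at scene (382,182), the plunger is up at (262,266), both capped bottles stand, and the gripper is clear. I'll let it settle and hand in.

```bash
python3 -m jog '[{"dx":0,"dy":0,"dz":0,"ax":0,"ay":0,"az":0,"grip":0.6},{"dx":0,"dy":0,"dz":0,"ax":0,"ay":0,"az":0,"grip":0.6},{"dx":0,"dy":0,"dz":0,"ax":0,"ay":0,"az":0,"grip":0.6},{"dx":0,"dy":0,"dz":0,"ax":0,"ay":0,"az":0,"grip":0.6},{"dx":0,"dy":0,"dz":0,"ax":0,"ay":0,"az":0,"grip":0.6}]' 20; python3 -c "
from rig import manip;print(manip.sign_off())"
```

```text
clock: 12.8
position: [0.5827, -0.2165, 0.2398]
ee_rot: [-0.0, 0.985, -0.174, -0.001]
contact_force: [-0.2, -0.0, -0.2]
width: 0.0682
gripper_force: 0.0
the job is handed in; nothing more can be done
None
```

I struck the plunger to its bottom stop with the mallet, it sprang back up, the mallet hangs on its hook again, and I handed the job in at about 12.8 s; no verdict came back, and I judged the cap home from the force at the stop, not by measuring it.

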